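Move the bar strainer to the fold-out hook over the drip dish

TASK

Move the hanging bar strainer over to the other hook, the one above the round white dish: first swing that folded hook straight out, then hang the strainer on it by its eye, and last fold the emptied hook flat along the top of its panel. Do not drop the strainer, leave it hanging still on the swung-out hook, and leave the dish, ice mould, tongs, tumbler and jigger where they are.

Things in the scene. Friction and masses are not known exactly. Their poses are not given: they have to be found in the camera images.
- used_panel: Black rattan-effect upright panel fixed on the tier, 16 mm thick (its x), 160 mm wide (its y), top edge 225 mm above the tier; low foot plate 25 mm to the front and back. Origin under its centre, z up, front faces its -x (roughly to the robot). A swing hook is hinged on its top edge, 60 mm from the centre towards +y; the strainer starts hanging on it.
- free_panel: A second panel of the same make and the same frame; its hook starts folded (or nearly folded) along its top edge, and the white dish stands in front of it under the place where the swung-out hook will be. The two panels may stand either way round, left or right.
- used_hook (a joint): Angle of the brass swing hook on used_panel: 0 = folded flat, directly above the panel's top edge, pointing along the panel's -y; 1.57 = swung straight out to the panel's front (-x); stops at both ends. Seen from above it turns clockwise as the value grows. Vertical hinge, stays where it is left, 0.06 N m of friction (under 1 N at the arm's end). Starts swung out.
- free_hook (a joint): The same for the swing hook on free_panel; it starts between 0 and 0.25.
- used_hook_hinge (a point): Point on the hinge axis of the used swing hook, at the height of its arm's centre line (250 mm above the tier; the gap from panel top to arm is 20 mm). The hub around it is 20 mm in diameter, its top 12 mm above the centre line.
- free_hook_hinge (a point): Point on the hinge axis of the free swing hook, at the height of its arm's centre line (250 mm above the tier; the gap from panel top to arm is 20 mm). The hub around it is 20 mm in diameter, its top 12 mm above the centre line.
- used_hook_seat (a point): Point on the centre line of the used hook's straight arm, 70 mm from its hinge. Its y axis points along the arm towards the hinge, z up. The arm is a round bar 10 mm thick, straight for 100 mm from the hinge, then bent up to an end 116 mm out whose top is 19 mm above the centre line.
- free_hook_seat (a point): The same point on the free hook: hang the strainer about here. Its y axis points along the arm towards the hinge, z up. A hanging strainer's eye centre lies 18 mm below the arm's centre line.
- strainer_grip (a point): Centre of the strainer's coral grip, a block 12 mm thick (its x), 30 mm wide (its y) and 45 mm tall, upright at the top of the strainer, 51.5 mm above the centre of the eye. Axes are the strainer's: z up along its handle, x through the eye (along the hook's arm while it hangs).
- strainer_eye (a point): Centre of the strainer's eye, a rectangular steel ring in the plane of its y and z, opening 40 mm wide (y) and 46 mm high (z), bars 6 mm, 8 mm thick (x). Below it a short neck and a perforated steel disc 80 mm in diameter, 5 mm thick, centre 87 mm below the eye centre, lowest point 127 mm below the eye centre. Axes as strainer_grip.
- dish: Round white ceramic dish, 100 mm in diameter, 20 mm high, loose; origin under its centre. Leave it alone.
- ice_mould: Coral ice mould tray, 100 x 180 mm, 35 mm high; origin under its centre. Loose bystander, leave it alone.
- tongs: Steel tongs lying flat, 190 mm long, 12 mm high; origin near the middle, underneath. Loose bystander, leave it alone.
- tumbler: Green glass tumbler, 76 mm across, 90 mm high; origin under its centre. Loose bystander, leave it alone.
- jigger: Copper jigger, 44 mm across, 85 mm high; origin under its centre. Loose bystander, leave it alone.
- strainer: The strainer as a whole, steel, about 0.14 kg (varies); its origin is the centre of the eye, axes as strainer_grip.
Things that resemble listed ones, but are neither listed nor needed, are in the scene too. What is shaped like the strainer but blue is not meant.

How it is judged:
By the outcome, as a careful person would: the job done as asked, in the order asked, and still so for the second after the job is handed in, with the robot touching nothing.
It also fails if it takes over 72 s, if anything falls off the work surface, if the arm or the gripper's body presses on something with over 40 N, if the wrist force passes 120 N, or if a joint passes its speed limit or range.

ROBOT

A 6-joint arm with a two-finger parallel gripper is mounted at the origin on the work surface. World frame = base frame: x ahead of the robot, y to its left, z up, the work surface at z = 0. Lengths are in m, angles in rad, forces in N, time in s.
With the tool pointing down it reaches from about 0.35 to 0.775 m from the base axis. Payload 5.5 kg.
Tool frame: the origin (TCP) lies between the finger pads; the fingertips stand r.tcp_to_tips ahead of it and the grasp point (between the pads) lies 2 mm behind it (r.tcp_to_tips is the distance from the TCP to the fingertips, in m); z points along the fingers, y is the line along which they close (so a half turn about z gives the same grasp; the last joint's range is limited). The gripper opens to 85 mm and grips with 20 to 120 N. Pads are 22 mm wide; open, the fingers measure 114 mm over their backs; the gripper's body (76 mm by 85 mm) begins 54 mm behind the grasp point. The pads swing forward as they close: fully open they stand 13 mm farther back than shut.
Start: joints at [1.15, 0.313, 0.046, 1.304, 0, 1.431], TCP at [0.159, 0.553, 0.248] pointing down, gripper open.
Joint ranges: [-2.76, 2.76], [-0.86, 1.69], [-1.03, 1.26], [-2.2, 2.34], [-1.47, 1.5], [-3.14, 3.14]. Speed limits (rad/s): [2.57, 2.57, 3.14, 3.14, 3.14, 3.14].

INTERFACE

Orientations are given as a rotation vector (axis times angle).
In Python, from rig import r, eyes, nets gives the robot as it stands.
- The arm moves only by the tool play_rows, never from a script. Its argument "plan" is a list of rows, each a list of 7 numbers: the turn, a rotation vector about the tool's x, y, z in degrees, then the shift along the tool's x, y, z in cm, then the opening in per cent of the stroke, from 0 (shut) to 100 (fully open). A call has 1 to 12 rows; each row is the pose to reach, as a shift and turn from the pose commanded when the call began, along the tool's axes at that moment; what a row does not reach only later rows make up. A row lasts 1/12 s, in which the tool goes at most 41.7 mm and 7.16 degrees, less where a joint would pass 70% of its speed; a pose out of reach is approached as far as the arm can. A call with a gripper value outside its range is refused whole. The fingers move at their own pace and stop on an object; "force" is the grip in N (left out, the last holds). Time passes only in rows, so rows that repeat a pose let the fingers close. It gives the time, the measured TCP pose, the force, the opening and the grip force at its end, in the units of the state.
- r.observe(): the state, without advancing time (a new reading comes with each control period).
- eyes.snapshot(name): name is "scene" or "top" or "wrist"; returns (picture, depth): 480x640x3 uint8, red, green, blue; 480x640 float32, m along the optical axis (not along the pixel's ray), 0 where there is no reading.
- eyes.camera_params(name): a dict with "camera_matrix" (3x3 intrinsics, pixels), "extrinsics" (4x4, takes a point from world to camera coordinates). Camera axes: x right, y down, z forward; pixel columns grow to the right and rows downward; lengths in m; the calibration is good to about 2 mm. A picture is of the moment at which its call begins: read the wrist's pose just before it. camera_params takes no time and is no camera call; for the wrist camera it gives the pose at the moment of the call.
- r.finish_job(): hands the job in; it is judged then, once.
Trained networks look in the newest picture that a camera, given by its name, has taken for a name from the list of things; names that differ only in an ending like _2 or _b are one class to them, and where a whole thing is asked for, a point or a joint stands for the part that bears it (a point fixed in the world has none). Each returns a list of dicts, best first, with "score" (0 to 1); they miss things now and then, are a little off and sometimes report something else, mostly with a low value. They report only what shows in the picture. A call takes as long as a camera call. They do not tell look-alikes from the thing itself.
- nets.find_in(thing, camera): "at" ([x, y, z] in m, in world coordinates, good to about 4 mm: the middle of the surface that is visible of it).
- nets.trace(thing, camera): "mask" (480x640 bool, what is visible of it).
The state is a dict: "clock": time; "qpos": joint angles; "joint_vel": joint speeds; "joint_torque": joint torques, N m; "position": TCP position; "tcp_rot": TCP orientation; "ft_force": force on the tool from outside, world axes, zero at the start; "wrist_torque": the same for the moment, N m; "finger_gap": finger opening in m; "finger_force": force on a finger pad.
Only numpy, scipy, OpenCV 4.12 (cv2) and the standard library are available. Lean on these libraries where they do the work, as an engineer would, in place of code of your own. Each camera call takes 0.05 s, during which the arm holds its last target. There are 200 camera calls.

## Working session

There is one attempt and no reset: what is moved stays moved. The work goes in short steps, Python scripts to look and compute and a tool call to move; the robot and the scene stay as the last step left them, time stands still between calls to the robot, and variables do not carry over. Pictures are saved under pics/ and viewed, at most 10 in all, crops included, and the job is handed in when it is done.

Besides the shell and the picture viewer there is one more tool, called by a JSON object that holds its "api" and its "payload", one argument or row to a line. play_rows: Moves the arm, as the interface text tells. Its arguments: {"type":"object","properties":{"plan":{"type":"array"},"force":{"type":"number"}},"required":["plan"]}

```bash
mkdir -p pics; ls; python3 - <<'E'
from rig import r,eyes,nets
import cv2,numpy as np
s=r.observe(); print(s['clock'],s['position'],s['tcp_rot'],s['finger_gap'],r.tcp_to_tips)
ims=[]
for c in ['scene','top']:
    p,d=eyes.snapshot(c); np.savez(f'pics/{c}0.npz',p=p,d=d)
    ims.append(p)
    for t in ['used_panel','used_hook','strainer_grip','strainer_eye','dish','ice_mould','tongs','tumbler','jigger','used_hook_hinge']:
        try: print(c,t,[(np.round(k['at'],3).tolist(),round(k['score'],2)) for k in nets.find_in(t,c)][:4])
        except Exception as e: print(t,e)
for c,p in zip(['scene','top'],ims): cv2.imwrite(f'pics/{c}0.png',p[...,::-1])
print(eyes.camera_params('scene'),eyes.camera_params('top'))
print(r.observe()['clock'])
E
```

```text
pics
0.0 [0.1591428  0.55204202 0.24742753] [-4.39500365e-01 -3.11020405e+00  2.72832912e-03] 0.08507898527648931 0.017
scene used_panel [([0.613, 0.175, 0.131], 0.73), ([0.615, -0.117, 0.251], 0.38)]
scene used_hook [([0.592, 0.224, 0.254], 0.6)]
scene strainer_grip [([0.525, 0.22, 0.225], 0.7), ([0.6, 0.323, 0.144], 0.6)]
scene strainer_eye [([0.527, 0.217, 0.228], 0.86), ([0.602, 0.322, 0.146], 0.64), ([0.596, 0.222, 0.251], 0.52)]
scene dish [([0.527, -0.107, 0.014], 0.65)]
scene ice_mould []
scene tongs [([0.368, -0.004, 0.008], 0.62)]
scene tumbler [([0.62, -0.155, 0.134], 0.73), ([0.498, 0.444, 0.06], 0.63)]
scene jigger [([0.38, 0.316, 0.054], 0.76), ([0.593, 0.221, 0.255], 0.67), ([0.521, 0.218, 0.225], 0.36)]
scene used_hook_hinge [([0.526, 0.221, 0.225], 0.27)]
top used_panel [([0.599, 0.164, 0.156], 0.58)]
top used_hook [([0.563, 0.212, 0.254], 0.5), ([0.602, 0.162, 0.154], 0.37)]
top strainer_grip [([0.526, 0.2, 0.208], 0.76), ([0.58, 0.314, 0.107], 0.61)]
top strainer_eye [([0.524, 0.205, 0.208], 0.78), ([0.582, 0.315, 0.102], 0.66), ([0.563, 0.213, 0.259], 0.4)]
top di
[... 463 characters left out ...]
]), 'extrinsics': array([[-0.58389387,  0.81168675,  0.01525026,  0.28615653],
       [ 0.51507993,  0.38491633, -0.76585383, -0.14329364],
       [-0.62750348, -0.43932225, -0.64283384,  1.42967657],
       [ 0.        ,  0.        ,  0.        ,  1.        ]])} {'camera_matrix': array([[604.29697562,   0.        , 319.46706975],
       [  0.        , 604.29697562, 220.75256527],
       [  0.        ,   0.        ,   1.        ]]), 'extrinsics': array([[ 0.0104619 , -0.99981742,  0.01598986,  0.01961545],
       [-0.98314496, -0.01320373, -0.18235032,  0.509466  ],
       [ 0.18252815, -0.01381262, -0.9831036 ,  1.68531164],
       [ 0.        ,  0.        ,  0.        ,  1.        ]])}
1.1
```

View pics/scene0.png

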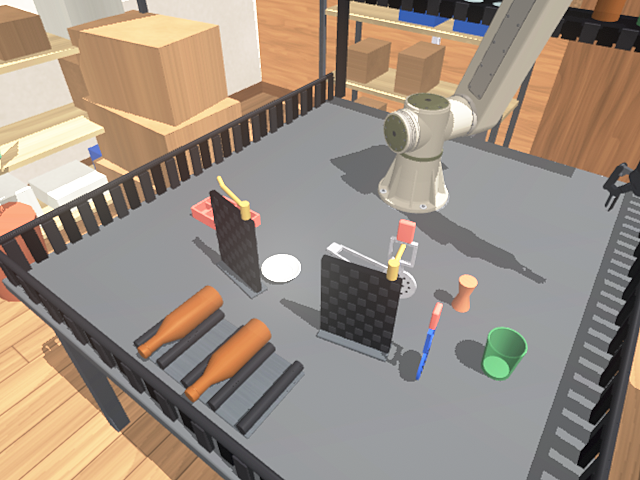

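View pics/top0.png

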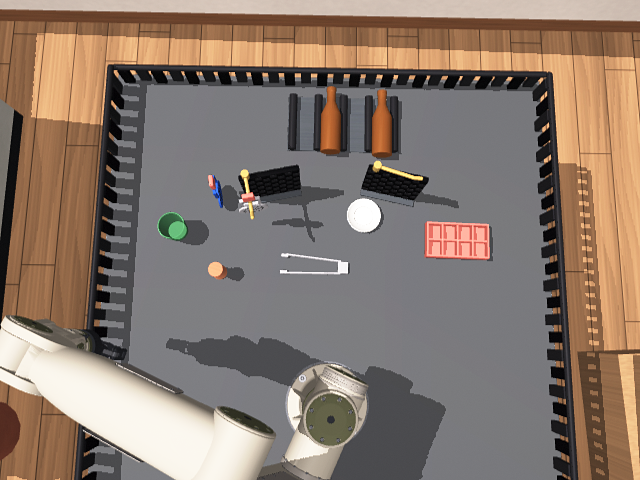

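Strainer hangs on the left panel's hook (scene ≈(405,245), top ≈(249,200)); look-alike: blue one at scene (428,340)/top (215,190), not wanted. Free hook: top (378,166)→(422,179), folded, above the dish (364,215). Now precise geometry.

```bash
cat > h.py <<'E'
import numpy as np,cv2
from rig import r,eyes,nets
def cloud(p,d,c,P=None):
    P=P or eyes.camera_params(c);K=P['camera_matrix'];T=np.linalg.inv(P['extrinsics'])
    v,u=np.mgrid[:480,:640]
    X=np.stack([(u-K[0,2])/K[0,0]*d,(v-K[1,2])/K[1,1]*d,d],-1)
    W=X@T[:3,:3].T+T[:3,3]; W[d<=0]=np.nan
    return W
def line(q): # 2D pca
    c=np.median(q,0);w,V=np.linalg.eigh(np.cov((q-c).T));return q.mean(0),V[:,-1],np.sqrt(w)
E
python3 - <<'E'
from h import *
for c in ['scene','top']:
    z=np.load(f'pics/{c}0.npz');p,d=z['p'],z['d'];W=cloud(p,d,c)
    hsv=cv2.cvtColor(p,cv2.COLOR_RGB2HSV)
    Z=W[...,2]
    m=(W[...,0]>.35)&(W[...,0]<.75)
    print(c,'table z',np.nanmedian(Z[m&(Z<.02)]))
    brass=m&(hsv[...,0]>15)&(hsv[...,0]<30)&(hsv[...,1]>110)&(Z>.2)&(Z<.3)
    black=m&(p.max(-1)<60)&(Z>.212)&(Z<.235)
    for n,s in [('used',W[...,1]>.05),('free',(W[...,1]<.05)&(W[...,1]>-.25))]:
        q=W[brass&s]; 
        mn,v,w=line(q[:,:2]); t=(q[:,:2]-mn)@v; i,j=t.argmin(),t.argmax()
        print(n,'brass',len(q),mn.round(4),'dir',v.round(3),np.rad2deg(np.arctan2(v[1],v[0])).round(1),'ends',q[i].round(3),q[j].round(3),'zmax',q[:,2].max().round(3))
        hub=q[q[:,2]>.255]; print('  high pts', [ (hub[k].mean(0).round(4).tolist(),int(k.sum())) for k in [((hub[:,:2]-mn)@v<0),((hub[:,:2]-mn)@v>0)] if k.any()])
        q=W[black&s]
        if len(q)>10:
            mn,v,w=line(q[:,:2]);t=(q[:,:2]-mn)@v;i,j=t.argmin(),t.argmax()
            print('  panel top',len(q),mn.round(4),np.rad2deg(np.arctan2(v[1],v[0])).round(1),q[i].round(3),q[j].round(3),w.round(4))
    cor=m&((hsv[...,0]<8)|(hsv[...,0]>172))&(hsv[...,1]>90)&(Z>.15)&(W[...,1]>.12)&(W[...,1]<.28)
    q=W[cor];print('grip',len(q),q.min(0).round(3),q.max(0).round(3),q.mean(0).round(3))
    t=q[q[:,2]>q[:,2].max()-.006]
    print(' grip top',len(t),t.mean(0).round(4),cv2.minAreaRect(t[:,:2].astype(np.float32)*1000))
E
```

```text
scene table z -0.002487328413576906
used brass 165 [0.5923 0.2243] dir [-0.963 -0.271] -164.3 ends [0.602 0.224 0.258] [0.527 0.207 0.252] zmax 0.26
  high pts [([0.5979, 0.2258, 0.2582], 22)]
  panel top 118 [0.5984 0.1972] 97.7 [0.608 0.123 0.224] [0.589 0.244 0.214] [0.0053 0.0294]
free brass 190 [ 0.6159 -0.1356] dir [0.294 0.956] 72.9 ends [ 0.587 -0.229  0.26 ] [ 0.623 -0.105  0.248] zmax 0.266
  high pts [([0.5891, -0.2224, 0.2602], 10), ([0.6243, -0.1103, 0.258], 17)]
  panel top 37 [ 0.6006 -0.1949] 80.4 [ 0.593 -0.249  0.222] [ 0.616 -0.103  0.221] [0.004  0.0434]
grip 289 [0.519 0.195 0.26 ] [0.533 0.224 0.303] [0.528 0.211 0.283]
 grip top 43 [0.528  0.2097 0.3006] ((525.7055053710938, 209.63067626953125), (27.89501190185547, 13.032958984375), 86.1670150756836)
top table z -0.0011177679082214897
used brass 154 [0.549  0.2119] dir [-0.979 -0.204] -168.2 ends [0.598 0.227 0.262] [0.472 0.197 0.27 ] zmax 0.271
  high pts [([0.5851, 0.2197, 0.2608], 53), ([0.4974, 0.2014, 0.2611], 42)]
  panel top 359 [0.6017 0.1551] 102.1 [0.621 0.086 0.222] [0.591 0.242 0.217] [0.0048 0.0428]
free brass 239 [ 0.6031 -0.1613] dir [0.271 0.962] 74.3 ends [ 0.587 -0.237  0.229] [ 0.621 -0.108  0.223] zmax 0.273
  high pts [([0.5883, -0.2097, 0.2611], 45), ([0.6153, -0.123, 0.2607], 59)]
  panel top 183 [ 0.6016 -0.172 ] 78.8 [ 0.582 -0.25   0.216] [ 0.621 -0.097  0.222] [0.0047 0.0513]
grip 74 [0.514 0.192 0.262] [0.532 0.222 0.315] [0.52  0.205 0.292]
 grip top 2 [0.5212 0.1991 0.3127] ((521.2467041015625, 199.11053466796875), (9.972118377685547, 0.0), -111.1483383178711)
```

```bash
python3 - <<'E'
import cv2
a=cv2.imread('pics/scene0.png')[170:370,190:470];cv2.imwrite('pics/crop1.png',cv2.resize(a,None,fx=2.8,fy=2.8,interpolation=cv2.INTER_CUBIC))
E
```

```text
(no output)
```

View pics/crop1.png

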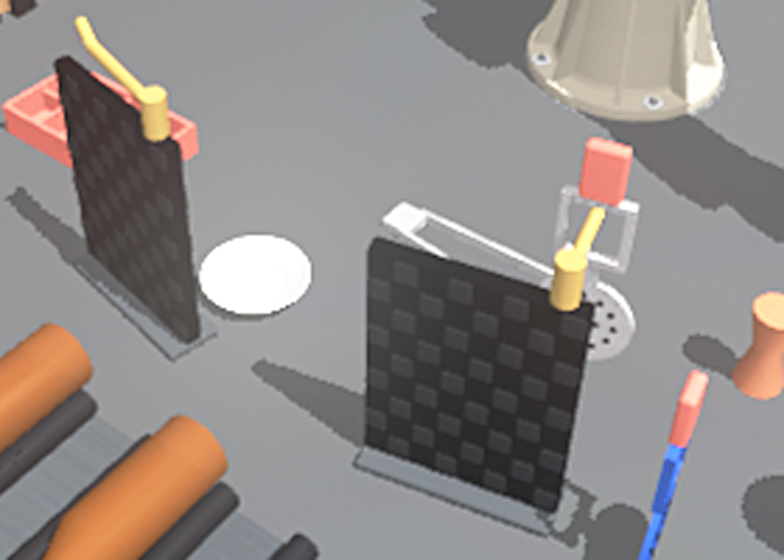

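The coral strainer (crop ≈(605,170) grip, ring at (600,225)) hangs on the right-of-crop hook; the blue one stands apart at (660,460). Free panel at left, its hook almost folded. I'll move above the free hook and look close.

```bash
cat >> h.py <<'E'
from scipy.spatial.transform import Rotation as R
def Rdown(yd): # tool down, tool y at world angle yd (deg)
    a=np.deg2rad(yd);y=np.array([np.cos(a),np.sin(a),0]);z=np.array([0,0,-1.]);return R.from_matrix(np.stack([np.cross(y,z),y,z],1))
def rel(p0,R0,p,yd):
    return np.r_[(R0.inv()*Rdown(yd)).as_rotvec(degrees=True).round(1),(R0.inv().apply(np.array(p)-p0)*100).round(2)].tolist()
def here():
    s=r.observe();return s['position'],R.from_rotvec(s['tcp_rot'])
def yaw(R0): y=R0.as_matrix()[:,1];return np.degrees(np.arctan2(y[1],y[0]))
E
python3 - <<'E'
from h import *
p,R0=here();print(yaw(R0))
print(rel(p,R0,[.17,.55,.40],80)); A=[.38,.12,.42];print(rel(p,R0,A,150)); print(rel(np.array(A),Rdown(150),[.55,-.16,.42],164))
E
```

```text
73.91014620672392
[0.0, 0.0, -6.1, -1.09, 0.06, -15.17]
[0.0, 0.0, -76.1, -33.19, -35.44, -17.17]
[0.0, 0.0, -14.0, 15.75, -28.72, 0.0]
```

{"api": "play_rows", "payload": {
  "plan": [
    [0, 0, 0, 0, 0, -5, 60],
    [0, 0, 0, 0, 0, -9, 60],
    [0, 0, 0, 0, 0, -13, 60],
    [0, 0, 0, 0, 0, -17, 60],
    [0, 0, -7, -3.3, -3.5, -17.2, 60],
    [0, 0, -14, -6, -6.4, -17.2, 60],
    [0, 0, -21, -9, -9.6, -17.2, 60],
    [0, 0, -28, -12, -12.8, -17.2, 60],
    [0, 0, -35, -15, -16, -17.2, 60],
    [0, 0, -42, -18, -19.2, -17.2, 60],
    [0, 0, -49, -21, -22.4, -17.2, 60],
    [0, 0, -56, -24, -25.6, -17.2, 60]
  ]
}}

```text
clock: 2.1
position: [0.2961, 0.2853, 0.4206]
tcp_rot: [-0.949, 2.994, 0.0]
ft_force: [0.6, 0.3, 0.5]
finger_gap: 0.0512
finger_force: 0.0
```

```bash
python3 - <<'E'
from h import *
p,R0=here();print(p,yaw(R0));print(rel(p,R0,[.55,-.16,.42],164))
E
```

```text
[0.2960833  0.28531124 0.42063794] 125.15837919707523
[-0.0, 0.0, -38.8, 4.88, -51.03, 0.06]
```

{"api": "play_rows", "payload": {
  "plan": [
    [0, 0, -4, 0.4, -4, 0, 60],
    [0, 0, -8, 0.8, -8, 0, 60],
    [0, 0, -12, 1.2, -12, 0, 60],
    [0, 0, -16, 1.6, -16, 0, 60],
    [0, 0, -20, 2, -20, 0, 60],
    [0, 0, -24, 2.4, -24, 0, 60],
    [0, 0, -28, 2.8, -28, 0, 60],
    [0, 0, -32, 3.2, -32, 0, 60],
    [0, 0, -35, 3.6, -36, 0, 60],
    [0, 0, -37, 4, -40, 0, 60],
    [0, 0, -38, 4.4, -43, 0, 60],
    [0, 0, -38, 4.6, -46, 0, 60]
  ]
}}

```text
clock: 3.1
position: [0.5214, -0.1191, 0.4202]
tcp_rot: [-1.864, 2.528, 0.0]
ft_force: [1.1, 0.2, 0.1]
finger_gap: 0.0513
finger_force: 0.0
```

{"api": "play_rows", "payload": {
  "plan": [
    [0, 0, 0, 0, 0, 0, 60],
    [0, 0, 0, 0, 0, 0, 60],
    [0, 0, 0, 0, 0, 0, 60]
  ]
}}

```text
clock: 3.35
position: [0.5206, -0.1166, 0.4202]
tcp_rot: [1.865, -2.528, -0.001]
ft_force: [0.3, 0.6, -0.3]
finger_gap: 0.0514
finger_force: 0.0
```

```bash
python3 - <<'E'
from h import *
p0,R0=here();print(p0,yaw(R0))
P=eyes.camera_params('wrist');p,d=eyes.snapshot('wrist');np.savez('pics/w1.npz',p=p,d=d,**P)
cv2.imwrite('pics/w1.png',p[...,::-1])
W=cloud(p,d,'wrist',P);hsv=cv2.cvtColor(p,cv2.COLOR_RGB2HSV);Z=W[...,2]
b=(hsv[...,0]>15)&(hsv[...,0]<30)&(hsv[...,1]>110)&(Z>.235)&(Z<.3)&(W[...,1]<.05)
q=W[b];print(len(q),'z',np.percentile(q[:,2],[5,50,95]))
mn,v,w=line(q[:,:2]);print(mn,np.degrees(np.arctan2(v[1],v[0])),q[q[:,1].argmin()],q[q[:,1].argmax()])
k=(p.max(-1)<70)&(Z>.215)&(Z<.235);q=W[k];mn,v,w=line(q[:,:2]);print('panel',len(q),mn,np.degrees(np.arctan2(v[1],v[0])),q[q[:,1].argmin()],q[q[:,1].argmax()],np.median(q[:,2]))
E
```

```text
[ 0.52060389 -0.11657694  0.42024837] 162.83177576930265
2475 z [0.25007447 0.25552368 0.26711651]
[ 0.60305935 -0.16409164] 72.90156567383939 [ 0.58582365 -0.2313397   0.26571486] [ 0.61910654 -0.10612851  0.26230327]
panel 1950 [ 0.60232392 -0.1202291 ] 86.24952000780847 [ 0.59344262 -0.2528228   0.22483151] [0.60296949 0.12894099 0.21571524] 0.22412990824340873
```

View pics/w1.png

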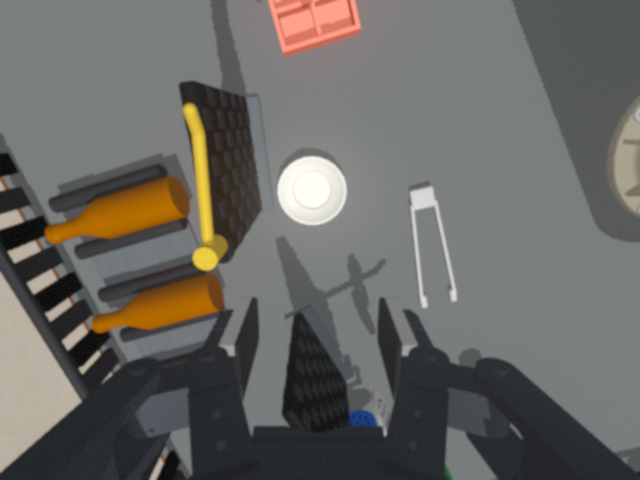

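The wrist view shows the free hook: hub top at (206,255), arm up to (192,110), panel top beneath; dish at (312,190). Fit hub circle and arm line.

```bash
python3 - <<'E'
from h import *
f=np.load('pics/w1.npz');p,d=f['p'],f['d'];P={k:f[k] for k in('camera_matrix','extrinsics')}
W=cloud(p,d,'wrist',P);hsv=cv2.cvtColor(p,cv2.COLOR_RGB2HSV);Z=W[...,2]
b=(hsv[...,0]>15)&(hsv[...,0]<30)&(hsv[...,1]>110)&(W[...,1]<.05)
q=W[b&(Z>.259)&(W[...,1]>-.14)];(c,rad)=cv2.minEnclosingCircle(q[:,:2].astype(np.float32)*1000);print('hub',len(q),np.round(c,1),rad,q.mean(0),q[:,2].mean())
h=q.mean(0)[:2]
D=np.linalg.norm(W[...,:2]-h,axis=-1)
q=W[b&(Z>.249)&(Z<.259)&(D>.02)&(D<.095)];mn,v,w=line(q[:,:2]);v=v*np.sign(-v[1]);print('arm',len(q),mn,np.degrees(np.arctan2(v[1],v[0])),w,'dist of hub from line',np.cross(v,h-mn))
print('tip',D[b&(Z>.24)].max())
k=(p.max(-1)<70)&(Z>.219)&(Z<.229)&(W[...,1]<-.05);q=W[k];mn,v,w=line(q[:,:2]);print('panel',len(q),mn,np.degrees(np.arctan2(v[1],v[0])),cv2.minAreaRect(q[:,:2].astype(np.float32)*1000))
m=nets.trace('dish','wrist');q=W[m[0]['mask']] ; print('dish',m[0]['score'],cv2.minEnclosingCircle(q[:,:2][~np.isnan(q[:,0])].astype(np.float32)*1000))
E
```

```text
hub 466 [ 619.7 -115.8] 10.447465896606445 [ 0.61935002 -0.11645157  0.26251259] 0.26251258943940126
arm 1183 [ 0.60073632 -0.17261706] -107.34868248145051 [0.00267589 0.02183985] dist of hub from line 0.0010191591754122077
tip 0.11974727725402486
panel 1259 [ 0.59893982 -0.18987945] 79.69739970923231 ((604.3790893554688, -175.09251403808594), (157.2399444580078, 16.266698837280273), 79.18638610839844)
dish 0.73 ((536.500244140625, -101.93197631835938), 49.80545425415039)<stdin>:8: DeprecationWarning: Arrays of 2-dimensional vectors are deprecated. Use arrays of 3-dimensional vectors instead. (deprecated in NumPy 2.0)
```

```bash
python3 - <<'E'
from h import *
p,R0=here();print(rel(p,R0,[.595,-.1925,.247],163))
for t in range(6,91,6):print(t,round(-8+8*np.cos(np.radians(t)),2),round(8*np.sin(np.radians(t)),2))
E
```

```text
[-0.0, 0.0, -0.1, 5.15, -9.38, 17.39]
6 -0.04 0.84
12 -0.17 1.66
18 -0.39 2.47
24 -0.69 3.25
30 -1.07 4.0
36 -1.53 4.7
42 -2.05 5.35
48 -2.65 5.95
54 -3.3 6.47
60 -4.0 6.93
66 -4.75 7.31
72 -5.53 7.61
78 -6.34 7.83
84 -7.16 7.96
90 -8.0 8.0
```

{"api": "play_rows", "payload": {
  "plan": [
    [0, 0, 0, 1.5, -3, 2, 50],
    [0, 0, 0, 3, -6, 4, 50],
    [0, 0, 0, 5.15, -9.4, 6, 50],
    [0, 0, 0, 5.15, -9.4, 8, 50],
    [0, 0, 0, 5.15, -9.4, 10, 50],
    [0, 0, 0, 5.15, -9.4, 12, 50],
    [0, 0, 0, 5.15, -9.4, 14, 50],
    [0, 0, 0, 5.15, -9.4, 15.5, 50],
    [0, 0, 0, 5.15, -9.4, 16.5, 50],
    [0, 0, 0, 5.15, -9.4, 17.4, 50],
    [0, 0, 0, 5.15, -9.4, 17.4, 20],
    [0, 0, 0, 5.15, -9.4, 17.4, 20]
  ]
}}

```text
clock: 4.45
position: [0.5956, -0.1932, 0.2469]
tcp_rot: [-1.866, 2.527, -0.0]
ft_force: [-0.3, -0.7, 0.8]
finger_gap: 0.0194
finger_force: 0.0
```

{"api": "play_rows", "payload": {
  "plan": [
    [0, 0, 0, 0, 0, 0, 20],
    [0, 0, 0, 0, 0, 0, 20],
    [0, 0, 0, 0, 0, 0, 20]
  ]
}}

```text
clock: 4.7
position: [0.596, -0.194, 0.2474]
tcp_rot: [-1.865, 2.527, -0.002]
ft_force: [-0.4, -0.1, 0.5]
finger_gap: 0.0172
finger_force: 0.0
```

{"api": "play_rows", "payload": {
  "plan": [
    [0, 0, 6, -0.04, 0.84, 0, 20],
    [0, 0, 12, -0.17, 1.66, 0, 20],
    [0, 0, 18, -0.39, 2.47, 0, 20],
    [0, 0, 24, -0.69, 3.25, 0, 20],
    [0, 0, 30, -1.07, 4.0, 0, 20],
    [0, 0, 36, -1.53, 4.7, 0, 20],
    [0, 0, 42, -2.05, 5.35, 0, 20],
    [0, 0, 48, -2.65, 5.95, 0, 20],
    [0, 0, 54, -3.3, 6.47, 0, 20],
    [0, 0, 60, -4.0, 6.93, 0, 20],
    [0, 0, 66, -4.75, 7.31, 0, 20],
    [0, 0, 72, -5.53, 7.61, 0, 20]
  ]
}}

```text
clock: 5.7
position: [0.539, -0.1186, 0.247]
tcp_rot: [-0.014, 3.141, -0.001]
ft_force: [-0.2, -1.0, 0.0]
finger_gap: 0.0174
finger_force: 0.5
```

```bash
python3 - <<'E'
from h import *
p,R0=here();print(p,yaw(R0),rel(p,R0,np.array([.618,-.116,.247])+.08*np.array([np.cos(np.radians(169)),np.sin(np.radians(169)),0]),79))
E
```

```text
[ 0.53901334 -0.11863813  0.2470083 ] 90.51638008356305 [-0.0, 0.0, 11.5, -0.06, 1.79, -0.0]
```

{"api": "play_rows", "payload": {
  "plan": [
    [0, 0, 6, 0, 0.9, 0, 20],
    [0, 0, 11, 0, 1.6, 0, 20],
    [0, 0, 11.5, 0, 1.8, 0, 20],
    [0, 0, 11.5, 0, 1.95, 0, 20],
    [0, 0, 11.5, 0, 2.1, 0, 20],
    [0, 0, 11.5, 0, 2.1, 0, 20]
  ]
}}

```text
clock: 6.2
position: [0.539, -0.0976, 0.2466]
tcp_rot: [0.289, 3.128, 0.0]
ft_force: [0.0, 0.7, -1.0]
finger_gap: 0.0169
finger_force: 0.0
```

{"api": "play_rows", "payload": {
  "plan": [
    [0, 0, 0, 0, 0.1, 0, 20],
    [0, 0, 0, 0, 0.1, 0, 20],
    [0, 0, 0, 0, 0.2, 0, 20]
  ]
}}

```text
clock: 6.45
position: [0.5392, -0.0959, 0.2463]
tcp_rot: [-0.292, -3.128, 0.0]
ft_force: [0.5, -1.3, 1.2]
finger_gap: 0.017
finger_force: 0.7
```

{"api": "play_rows", "payload": {
  "plan": [
    [0, 0, 0, 0, 0.1, 0, 20],
    [0, 0, 0, 0, 0.2, 0, 20],
    [0, 0, 0, 0, 0.2, 0, 20]
  ]
}}

```text
clock: 6.7
position: [0.5393, -0.0954, 0.2464]
tcp_rot: [-0.294, -3.127, 0.006]
ft_force: [-2.6, -7.9, -0.2]
finger_gap: 0.0175
finger_force: 4.1
```

{"api": "play_rows", "payload": {
  "plan": [
    [0, 0, 0, 0, 0.1, 0, 20],
    [0, 0, 0, 0, 0.2, 0, 20],
    [0, 0, 0, 0, 0.2, 0, 20]
  ]
}}

```text
clock: 6.95
position: [0.5393, -0.0951, 0.2464]
tcp_rot: [-0.296, -3.126, 0.012]
ft_force: [-2.4, -13.5, -0.1]
finger_gap: 0.017
finger_force: 7.0
```

{"api": "play_rows", "payload": {
  "plan": [
    [0, 0, 0, 0, -0.6, 0, 20],
    [0, 0, 0, 0, -0.6, 0, 30],
    [0, 0, 0, 0, -0.6, -1, 30],
    [0, 0, 0, 0, -0.6, -4, 30],
    [0, 0, 0, 0, -0.6, -8, 40],
    [0, 0, 0, -3, 0, -12, 40],
    [0, 0, 0, -6, 0, -15, 40],
    [0, 0, 0, -8, 0, -18, 40],
    [0, 0, 0, -8, 0, -20, 40],
    [0, 0, 0, -8, 0, -20, 40],
    [0, 0, 0, -8, 0, -20, 40]
  ]
}}

```text
clock: 7.87
position: [0.62, -0.106, 0.4482]
tcp_rot: [0.29, 3.124, -0.0]
ft_force: [0.3, -0.4, -0.3]
finger_gap: 0.0344
finger_force: 0.0
```

```bash
cat >> h.py <<'E'
def hook(p,d,P,h0,a0,ymin,ymax):
    W=cloud(p,d,'',P);hsv=cv2.cvtColor(p,cv2.COLOR_RGB2HSV);Z=W[...,2]
    b=(hsv[...,0]>15)&(hsv[...,0]<30)&(hsv[...,1]>110)&(W[...,1]>ymin)&(W[...,1]<ymax)
    D=np.linalg.norm(W[...,:2]-h0,axis=-1)
    q=W[b&(Z>.259)&(D<.025)];print('hub',len(q),cv2.minEnclosingCircle(q[:,:2].astype(np.float32)*1000) if len(q) else '',q.mean(0))
    q=W[b&(Z>.248)&(Z<.259)&(D>.02)&(D<.095)];mn,v,w=line(q[:,:2]);print('arm',len(q),mn,np.degrees(np.arctan2(v[1],v[0])),w,'zmax',np.percentile(q[:,2],95))
    return W
E
python3 - <<'E'
from h import *
p0,R0=here();print(p0,yaw(R0))
P=eyes.camera_params('wrist');p,d=eyes.snapshot('wrist');np.savez('pics/w2.npz',p=p,d=d,**P)
cv2.imwrite('pics/w2.png',p[...,::-1])
hook(p,d,P,[.618,-.116],0,-.2,0)
p,d=eyes.snapshot('top');hook(p,d,eyes.camera_params('top'),[.618,-.116],0,-.2,0);
print(rel(p0,R0,[.528,.2095,.43],192))
E
```

```text
[ 0.61998623 -0.10603231  0.44824692] 79.39897689953087
hub 407 ((619.7854614257812, -116.31877899169922), 10.078512191772461) [ 0.61934262 -0.11630399  0.26259729]
arm 903 [ 0.56319966 -0.10409488] 167.5688746169387 [0.0024984  0.02214149] zmax 0.2564667729483594
hub 0  [nan nan nan]h.py:23: RuntimeWarning: Mean of empty slice.
  q=W[b&(Z>.259)&(D<.025)];print('hub',len(q),cv2.minEnclosingCircle(q[:,:2].astype(np.float32)*1000) if len(q) else '',q.mean(0))
  ret = um.true_divide(
  return _methods._mean(a, axis=axis, dtype=dtype,
  avg = a.mean(axis, **keepdims_kw)
h.py:10: RuntimeWarning: Degrees of freedom <= 0 for slice
  c=np.median(q,0);w,V=np.linalg.eigh(np.cov((q-c).T));return q.mean(0),V[:,-1],np.sqrt(w)
  c *= np.true_divide(1, fact)
  c *= np.true_divide(1, fact)
h.py:10: RuntimeWarning: Mean of empty slice.
  c=np.median(q,0);w,V=np.linalg.eigh(np.cov((q-c).T));return q.mean(0),V[:,-1],np.sqrt(w)
Traceback (most recent call last):
  File "h.py", line 24, in hook
    q=W[b&(Z>.248)&(Z<.259)&(D>.02)&(D<.095)];mn,v,w=line(q[:,:2]);print('arm',len(q),mn,np.degrees(np.arctan2(v[1],v[0])),w,'zmax',np.percentile(q[:,2],95))
                                                                                                                                    ~~~~~~~~~~~~~^^^^^^^^^^^
IndexError: index -1 is out of bounds for axis 0 with size 0
```

View pics/w2.png

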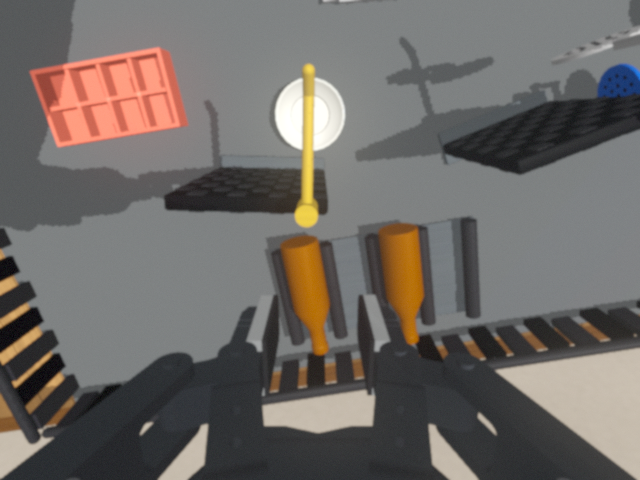

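```bash
python3 - <<'E'
from h import *
p0,R0=here();print(rel(p0,R0,[.53,.10,.44],12))
E
```

```text
[-0.0, -0.1, 67.4, 12.49, 18.6, 0.59]
```

{"api": "play_rows", "payload": {
  "plan": [
    [0, 0, 6, 1, 1.6, 0, 40],
    [0, 0, 12, 2, 3.2, 0, 40],
    [0, 0, 18, 3, 4.8, 0, 40],
    [0, 0, 24, 4, 6.4, 0, 40],
    [0, 0, 30, 5, 8, 0, 40],
    [0, 0, 36, 6.2, 9.6, 0, 40],
    [0, 0, 42, 7.5, 11.2, 0, 40],
    [0, 0, 48, 9, 13, 0, 40],
    [0, 0, 54, 10.4, 15, 0, 40],
    [0, 0, 60, 11.6, 17, 0, 40],
    [0, 0, 66, 12.5, 18.6, 0.6, 40],
    [0, 0, 67.4, 12.5, 18.6, 0.6, 40]
  ]
}}

```text
clock: 8.97
position: [0.527, 0.1024, 0.4391]
tcp_rot: [-1.976, -2.438, 0.002]
ft_force: [-0.3, 0.8, -0.4]
finger_gap: 0.0341
finger_force: 0.0
```

{"api": "play_rows", "payload": {
  "plan": [
    [0, 0, 0, 0, 0, 0, 40],
    [0, 0, 0, 0, 0, 0, 40],
    [0, 0, 0, 0, 0, 0, 40]
  ]
}}

```text
clock: 9.22
position: [0.5299, 0.0988, 0.44]
tcp_rot: [-1.977, -2.441, 0.001]
ft_force: [-0.4, -0.5, 0.2]
finger_gap: 0.0343
finger_force: 0.0
```

```bash
python3 - <<'E'
from h import *
p0,R0=here();print(p0,yaw(R0))
P=eyes.camera_params('wrist');p,d=eyes.snapshot('wrist');np.savez('pics/w3.npz',p=p,d=d,**P)
cv2.imwrite('pics/w3.png',p[...,::-1])
W=hook(p,d,P,[.592,.2225],0,.15,.28)
hsv=cv2.cvtColor(p,cv2.COLOR_RGB2HSV);Z=W[...,2]
cor=((hsv[...,0]<8)|(hsv[...,0]>172))&(hsv[...,1]>90)&(Z>.25)&(Z<.34)&(W[...,1]>.12)&(W[...,1]<.28)
q=W[cor];print('grip',len(q),q.min(0),q.max(0))
t=q[q[:,2]>np.percentile(q[:,2],98)-.004];print(len(t),t.mean(0),cv2.minAreaRect(t[:,:2].astype(np.float32)*1000))
k=(p.max(-1)<70)&(Z>.219)&(Z<.229)&(W[...,1]>.05);q=W[k];print('panel',len(q),cv2.minAreaRect(q[:,:2].astype(np.float32)*1000) if len(q) else 0)
E
```

```text
[0.52991171 0.09879057 0.43996977] 11.979164653958781
hub 614 ((591.1111450195312, 221.9702911376953), 10.119271278381348) [0.59076581 0.22185062 0.26249203]
arm 989 [0.5382247  0.21066556] -168.84925634958356 [0.00272521 0.02364458] zmax 0.2565392337850019
grip 940 [0.51593861 0.19251582 0.27609327] [0.53236298 0.22298262 0.30860416]
834 [0.52402741 0.20786465 0.30602514] ((524.3043212890625, 207.88290405273438), (11.705336570739746, 29.45055389404297), 12.100240707397461)
panel 2742 ((602.7732543945312, 163.6976318359375), (18.363527297973633, 156.54454040527344), 12.043933868408203)
```

View pics/w3.png

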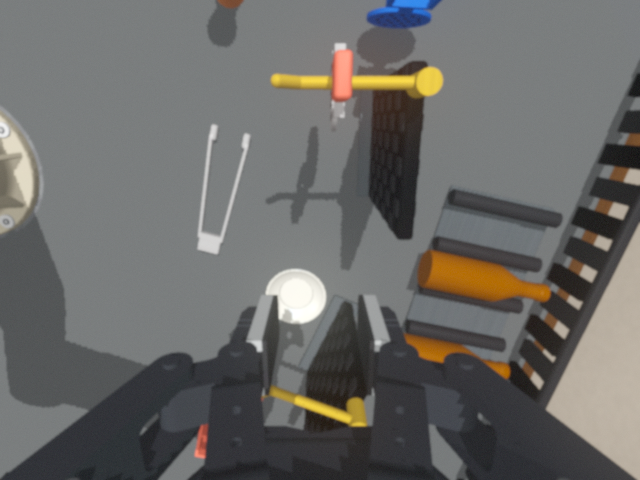

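{"api": "play_rows", "payload": {
  "plan": [
    [0, 0, 0, 3, 0.5, 0, 30],
    [0, 0, 0, 6, 1, 1, 30],
    [0, 0, 0, 9, 1.7, 2, 30],
    [0, 0, 0, 10.8, 1.7, 4, 30],
    [0, 0, 0, 10.8, 1.7, 6.5, 30],
    [0, 0, 0, 10.8, 1.7, 9, 30],
    [0, 0, 0, 10.8, 1.7, 11, 30],
    [0, 0, 0, 10.8, 1.7, 12.5, 30],
    [0, 0, 0, 10.8, 1.7, 14, 30],
    [0, 0, 0, 10.8, 1.7, 15, 30],
    [0, 0, 0, 10.8, 1.7, 15.7, 30],
    [0, 0, 0, 10.8, 1.7, 15.7, 30]
  ]
}}

```text
clock: 10.27
position: [0.5241, 0.2081, 0.2819]
tcp_rot: [-1.978, -2.439, 0.003]
ft_force: [-0.3, 0.6, -0.7]
finger_gap: 0.0256
finger_force: 0.0
```

{"api": "play_rows", "payload": {
  "plan": [
    [0, 0, 0, 0, 0, 0, 30],
    [0, 0, 0, 0, 0, 0, 15],
    [0, 0, 0, 0, 0, 0, 8],
    [0, 0, 0, 0, 0, 0, 5],
    [0, 0, 0, 0, 0, 0, 5],
    [0, 0, 0, 0, 0, 0, 5]
  ],
  "force": 40
}}

```text
clock: 10.77
position: [0.5248, 0.2087, 0.2843]
tcp_rot: [1.977, 2.44, 0.002]
ft_force: [-0.4, -1.0, 3.9]
finger_gap: 0.0115
finger_force: 42.4
```

{"api": "play_rows", "payload": {
  "plan": [
    [0, 0, 0, 0, 0, -0.5, 5],
    [0, 0, 0, 0, 0, -1, 5],
    [0, 0, 0, 0, 0, -1.5, 5],
    [0, 0, 0, 0, 0, -2, 5],
    [0, 0, 0, 0, 0, -2.5, 5],
    [0, 0, 0, 0, 0, -2.5, 5]
  ]
}}

```text
clock: 11.27
position: [0.5248, 0.2089, 0.3097]
tcp_rot: [1.977, 2.44, 0.002]
ft_force: [1.0, 1.1, -1.8]
finger_gap: 0.0115
finger_force: 41.8
```

{"api": "play_rows", "payload": {
  "plan": [
    [0, 0, 0, 0, -0.6, 0, 5],
    [0, 0, 0, 0, -1.4, 0, 5],
    [0, 0, 0, 0, -2.2, 0, 5],
    [0, 0, 0, 0, -3, 0, 5],
    [0, 0, 0, 0, -3.8, 0, 5],
    [0, 0, 0, 0, -4.6, 0, 5],
    [0, 0, 0, 0, -5.4, 0, 5],
    [0, 0, 0, 0, -6.2, 0, 5],
    [0, 0, 0, 0, -7, 0, 5],
    [0, 0, 0, 0, -7.8, 0, 5],
    [0, 0, 0, 0, -8.5, 0, 5],
    [0, 0, 0, 0, -8.5, 0, 5]
  ]
}}

```text
clock: 12.27
position: [0.4397, 0.1909, 0.3087]
tcp_rot: [-1.978, -2.441, 0.0]
ft_force: [-0.4, -0.3, -1.9]
finger_gap: 0.0116
finger_force: 41.7
```

```bash
python3 - <<'E'
from h import *
p0,R0=here();print(p0,yaw(R0))
p,d=eyes.snapshot('scene');cv2.imwrite('pics/s4.png',cv2.resize(p[150:350,200:480,::-1],None,fx=2.5,fy=2.5))
u=np.array([np.cos(np.radians(168.2)),np.sin(np.radians(168.2)),0]);h=np.array([.6195,-.1163,0])
for rr,z in[(.165,.309),(.072,.309)]: t=h+rr*u+[0,0,z];print(t,rel(p0,R0,t,-11.8))
E
```

```text
[0.43972398 0.1908919  0.30866664] 11.965957494837669
[ 0.45798688 -0.08255815  0.309     ] [-0.0, -0.0, 23.8, -27.13, -3.88, -0.03]
[ 0.54902155 -0.10157628  0.309     ] [-0.0, -0.0, 23.8, -30.88, 4.63, -0.04]
```

View pics/s4.png

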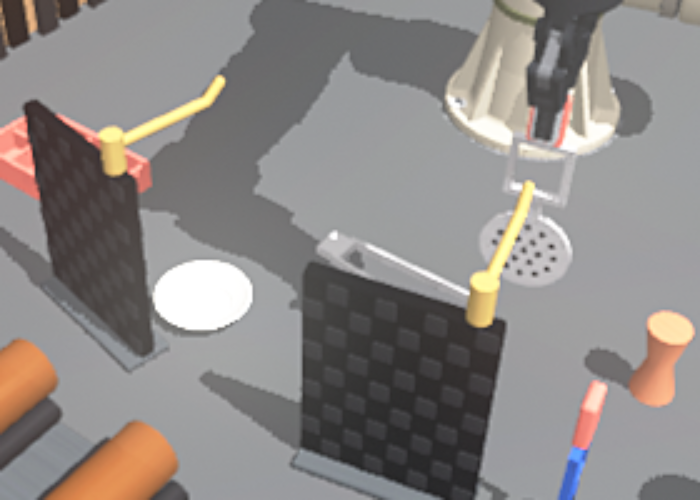

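{"api": "play_rows", "payload": {
  "plan": [
    [0, 0, 1, -1, -0.5, 0, 5],
    [0, 0, 3, -3, -1, 0, 5],
    [0, 0, 6, -6, -1.6, 0, 5],
    [0, 0, 9, -9, -2.2, 0, 5],
    [0, 0, 12, -12, -2.8, 0, 5],
    [0, 0, 14, -15, -3.2, 0, 5],
    [0, 0, 17, -18, -3.5, 0, 5],
    [0, 0, 20, -21, -3.8, 0, 5],
    [0, 0, 22, -23.5, -3.9, 0, 5],
    [0, 0, 23.8, -25.5, -3.9, 0, 5],
    [0, 0, 23.8, -26.6, -3.9, 0, 5],
    [0, 0, 23.8, -27.1, -3.9, 0, 5]
  ]
}}

```text
clock: 13.32
position: [0.4594, -0.0839, 0.3081]
tcp_rot: [-2.441, -1.978, 0.0]
ft_force: [0.3, -0.5, -2.6]
finger_gap: 0.0116
finger_force: 41.8
```

{"api": "play_rows", "payload": {
  "plan": [
    [0, 0, 0, 0, 0, 0, 5],
    [0, 0, 0, 0, 0, 0, 5],
    [0, 0, 0, 0, 0, 0, 5],
    [0, 0, 0, 0, 0, 0, 5]
  ]
}}

```text
clock: 13.65
position: [0.459, -0.081, 0.3085]
tcp_rot: [-2.437, -1.982, -0.0]
ft_force: [-0.3, -0.4, -2.4]
finger_gap: 0.0112
finger_force: 41.7
```

```bash
python3 - <<'E'
from h import *
p0,R0=here();print(p0,yaw(R0))
p,d=eyes.snapshot('scene');cv2.imwrite('pics/s5.png',cv2.resize(p[130:330,160:440,::-1],None,fx=2.5,fy=2.5))
u=np.array([np.cos(np.radians(168.2)),np.sin(np.radians(168.2)),0]);h=np.array([.6195,-.1163,0])
for rr,z in[(.072,.309)]: t=h+rr*u+[0,0,z];print(t,rel(p0,R0,t,-11.8))
E
```

```text
[ 0.45900312 -0.08103635  0.30846109] -11.745806267707504
[ 0.54902155 -0.10157628  0.309     ] [-0.0, -0.0, 0.1, -0.18, 9.23, -0.05]
```

View pics/s5.png

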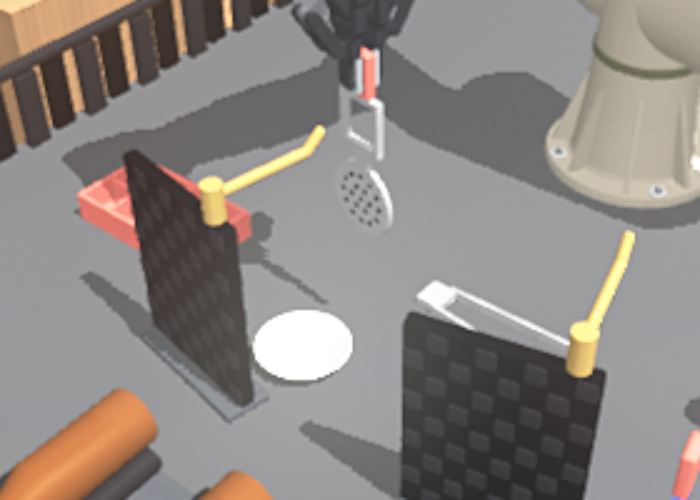

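The strainer (eye at ≈(362,120)) hangs straight in line with the hook tip (320,130). Slide it on.

{"api": "play_rows", "payload": {
  "plan": [
    [0, 0, 0, -0.2, 0.6, 0, 5],
    [0, 0, 0, -0.2, 1.2, 0, 5],
    [0, 0, 0, -0.2, 1.8, 0, 5],
    [0, 0, 0, -0.2, 2.4, 0, 5],
    [0, 0, 0, -0.2, 3, 0, 5],
    [0, 0, 0, -0.2, 3.6, 0, 5],
    [0, 0, 0, -0.2, 4.2, 0, 5],
    [0, 0, 0, -0.2, 4.8, 0, 5],
    [0, 0, 0, -0.2, 5.4, 0, 5],
    [0, 0, 0, -0.2, 6, 0, 5],
    [0, 0, 0, -0.2, 6.3, 0, 5]
  ]
}}

```text
clock: 14.62
position: [0.5213, -0.0972, 0.3082]
tcp_rot: [2.439, 1.98, 0.0]
ft_force: [0.8, -0.6, -1.6]
finger_gap: 0.0114
finger_force: 41.7
```

{"api": "play_rows", "payload": {
  "plan": [
    [0, 0, 0, 0, 0.5, 0, 5],
    [0, 0, 0, 0, 1.1, 0, 5],
    [0, 0, 0, 0, 1.7, 0, 5],
    [0, 0, 0, 0, 2.3, 0, 5],
    [0, 0, 0, 0, 2.8, 0, 5],
    [0, 0, 0, 0, 3, 0, 5],
    [0, 0, 0, 0, 3, 0, 5],
    [0, 0, 0, 0, 3, 0, 5]
  ]
}}

```text
clock: 15.28
position: [0.5497, -0.1031, 0.3082]
tcp_rot: [-2.438, -1.98, 0.0]
ft_force: [0.7, -0.2, -1.5]
finger_gap: 0.0117
finger_force: 41.8
```

```bash
python3 - <<'E'
from h import *
p0,R0=here();print(p0,yaw(R0))
p,d=eyes.snapshot('scene');cv2.imwrite('pics/s6.png',cv2.resize(p[150:300,180:380,::-1],None,fx=3.5,fy=3.5))
E
```

```text
[ 0.54972971 -0.10310596  0.30821002] -11.845477723188726
```

View pics/s6.png

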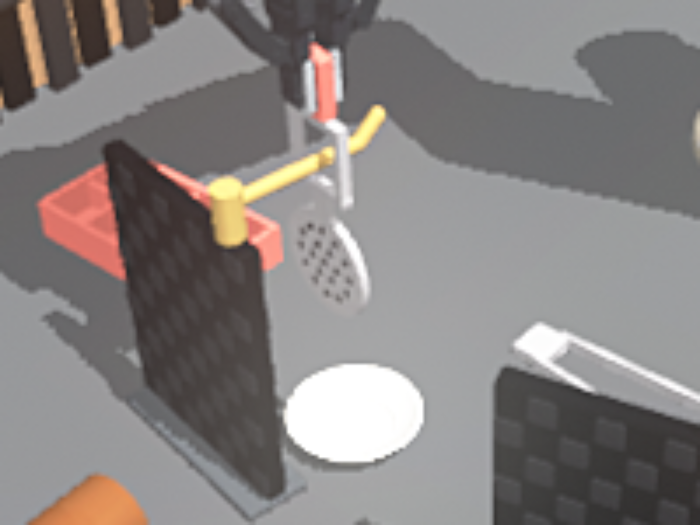

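The eye is threaded on the arm. Lower onto it.

{"api": "play_rows", "payload": {
  "plan": [
    [0, 0, 0, 0, 0, 0.5, 5],
    [0, 0, 0, 0, 0, 1, 5],
    [0, 0, 0, 0, 0, 1.5, 5],
    [0, 0, 0, 0, 0, 1.9, 5],
    [0, 0, 0, 0, 0, 2.2, 5],
    [0, 0, 0, 0, 0, 2.3, 5],
    [0, 0, 0, 0, 0, 2.3, 5]
  ]
}}

```text
clock: 15.92
position: [0.5495, -0.1031, 0.285]
tcp_rot: [-2.438, -1.98, 0.0]
ft_force: [-1.1, -0.3, -1.8]
finger_gap: 0.0114
finger_force: 41.8
```

{"api": "play_rows", "payload": {
  "plan": [
    [0, 0, 0, 0, 0, 0.1, 5],
    [0, 0, 0, 0, 0, 0.15, 5],
    [0, 0, 0, 0, 0, 0.15, 5]
  ]
}}

```text
clock: 16.17
position: [0.5499, -0.1032, 0.2844]
tcp_rot: [2.438, 1.98, 0.001]
ft_force: [-0.9, -0.1, 0.7]
finger_gap: 0.0116
finger_force: 42.2
```

{"api": "play_rows", "payload": {
  "plan": [
    [0, 0, 0, 0, 0, 0.05, 5],
    [0, 0, 0, 0, 0, 0.05, 14],
    [0, 0, 0, 0, 0, 0.05, 17],
    [0, 0, 0, 0, 0, 0.05, 20],
    [0, 0, 0, 0, 0, 0.05, 24],
    [0, 0, 0, 0, 0, 0.05, 28],
    [0, 0, 0, 0, 0, 0.05, 32],
    [0, 0, 0, 0, 0, 0.05, 32],
    [0, 0, 0, 0, 0, 0.05, 32]
  ],
  "force": 20
}}

```text
clock: 16.92
position: [0.5498, -0.1031, 0.2832]
tcp_rot: [-2.439, -1.98, -0.0]
ft_force: [-0.1, 0.6, -0.4]
finger_gap: 0.0271
finger_force: 0.0
```

{"api": "play_rows", "payload": {
  "plan": [
    [0, 0, 0, 0, 0, -0.5, 32],
    [0, 0, 0, 0, 0, -1.5, 32],
    [0, 0, 0, 0, 0, -2.5, 32],
    [0, 0, 0, 0, 0, -4, 32],
    [0, 0, 0, 0, 0, -6, 32],
    [0, 0, 0, 0, 0, -8, 32],
    [0, 0, 0, 0, 0, -10, 32],
    [0, 0, 0, 0, 0, -12, 32],
    [0, 0, 0, 0, 0, -14, 32]
  ]
}}

```text
clock: 17.67
position: [0.5496, -0.1031, 0.4259]
tcp_rot: [2.438, 1.979, 0.002]
ft_force: [0.3, -0.2, 0.1]
finger_gap: 0.0276
finger_force: 0.0
```

```bash
python3 - <<'E'
from h import *
p0,R0=here();print(p0,yaw(R0))
p,d=eyes.snapshot('scene');W=cloud(p,d,'scene');hsv=cv2.cvtColor(p,cv2.COLOR_RGB2HSV);Z=W[...,2]
cor=((hsv[...,0]<8)|(hsv[...,0]>172))&(hsv[...,1]>90)&(Z>.2)&(Z<.34)&(W[...,1]>-.2)&(W[...,1]<0)
q=W[cor];print('grip',len(q),q.min(0),q.max(0))
u=np.array([np.cos(np.radians(191.5)),np.sin(np.radians(191.5)),0]);h=np.array([.591,.222,0])
print(rel(p0,R0,h+.08*u+[0,0,.42],101.5))
E
```

```text
[ 0.54960928 -0.10308473  0.4258529 ] -11.8497686487
grip 207 [ 0.54416955 -0.19987496  0.20652916] [ 0.61614196 -0.08666747  0.3041194 ]
[0.1, 0.1, -113.3, 29.49, -9.97, 0.56]
```

{"api": "play_rows", "payload": {
  "plan": [
    [0, 0, -6, 2, -0.6, -0.5, 50],
    [0, 0, -12, 4.4, -1.4, -0.5, 50],
    [0, 0, -18, 6.8, -2.2, -0.5, 50],
    [0, 0, -24, 9.2, -3, -0.5, 50],
    [0, 0, -30, 11.6, -3.8, -0.5, 50],
    [0, 0, -36, 14, -4.6, -0.5, 50],
    [0, 0, -42, 16.4, -5.5, -0.5, 50],
    [0, 0, -48, 18.8, -6.3, -0.5, 50],
    [0, 0, -54, 21.2, -7.1, -0.5, 50],
    [0, 0, -60, 23.6, -8, -0.5, 50],
    [0, 0, -66, 26, -8.8, -0.5, 50],
    [0, 0, -72, 28, -9.6, -0.5, 50]
  ]
}}

```text
clock: 18.72
position: [0.513, 0.1922, 0.4296]
tcp_rot: [0.8, 3.036, 0.002]
ft_force: [0.4, -0.0, 0.3]
finger_gap: 0.0425
finger_force: 0.0
```

{"api": "play_rows", "payload": {
  "plan": [
    [0, 0, -6, 0, 0, 0, 50],
    [0, 0, -12, 0, 0, 0, 50],
    [0, 0, -18, 0, 0, 0, 50],
    [0, 0, -24, 0, 0, 0, 50],
    [0, 0, -30, 0, 0, 0, 50],
    [0, 0, -36, 0, 0, 0, 50],
    [0, 0, -41, 0, 0, 0, 50],
    [0, 0, -41, 0, 0, 0, 50],
    [0, 0, -41, 0, 0, 0, 50]
  ]
}}

```text
clock: 19.47
position: [0.5133, 0.1906, 0.4293]
tcp_rot: [-0.301, 3.126, 0.0]
ft_force: [-0.4, -0.5, -0.2]
finger_gap: 0.0428
finger_force: 0.0
```

```bash
python3 - <<'E'
from h import *
p0,R0=here();print(p0,yaw(R0))
P=eyes.camera_params('wrist');p,d=eyes.snapshot('wrist')
cv2.imwrite('pics/w7.png',p[...,::-1])
try: hook(p,d,P,[.591,.222],0,.15,.28)
except Exception as e: print(e)
try: P=eyes.camera_params('scene');p,d=eyes.snapshot('scene');hook(p,d,P,[.591,.222],0,.15,.28)
except Exception as e: print(e)
u=np.array([np.cos(np.radians(191.5)),np.sin(np.radians(191.5)),0]);h=np.array([.591,.222,0])
print(rel(p0,R0,h+.08*u+[0,0,.247],101.5))
E
```

```text
[0.51333237 0.19061363 0.42927907] 101.00989679371047
hub 382 ((591.52587890625, 221.77003479003906), 10.32709789276123) [0.59072211 0.22188863 0.26247744]
arm 892 [0.53391418 0.20974785] -168.11262400216395 [0.00274185 0.0216559 ] zmax 0.25635404452971233
hub 7 ((595.145263671875, 225.2596435546875), 8.120305061340332) [0.59746579 0.22577894 0.25955101]
arm 22 [0.53880923 0.20892122] -166.43850507765669 [0.00174777 0.0217885 ] zmax 0.253172773028335
[0.0, 0.1, -0.5, -0.2, 1.53, 18.23]
```

{"api": "play_rows", "payload": {
  "plan": [
    [0, 0, -0.5, 0, 1.5, 2, 50],
    [0, 0, -0.5, -0.2, 1.5, 5, 50],
    [0, 0, -0.5, -0.2, 1.5, 8, 50],
    [0, 0, -0.5, -0.2, 1.5, 11, 50],
    [0, 0, -0.5, -0.2, 1.5, 13.5, 50],
    [0, 0, -0.5, -0.2, 1.5, 15.5, 50],
    [0, 0, -0.5, -0.2, 1.5, 17, 50],
    [0, 0, -0.5, -0.2, 1.5, 18.2, 50],
    [0, 0, -0.5, -0.2, 1.5, 18.2, 20],
    [0, 0, -0.5, -0.2, 1.5, 18.2, 20],
    [0, 0, -0.5, -0.2, 1.5, 18.2, 20],
    [0, 0, -0.5, -0.2, 1.5, 18.2, 20]
  ]
}}

```text
clock: 20.57
position: [0.513, 0.2059, 0.2477]
tcp_rot: [-0.318, 3.123, 0.001]
ft_force: [-0.2, -0.5, 0.4]
finger_gap: 0.0171
finger_force: 0.0
```

{"api": "play_rows", "payload": {
  "plan": [
    [0, 0, -6, -0.04, -0.84, 0, 20],
    [0, 0, -12, -0.17, -1.66, 0, 20],
    [0, 0, -18, -0.39, -2.47, 0, 20],
    [0, 0, -24, -0.69, -3.25, 0, 20],
    [0, 0, -30, -1.07, -4.0, 0, 20],
    [0, 0, -36, -1.53, -4.7, 0, 20],
    [0, 0, -42, -2.05, -5.35, 0, 20],
    [0, 0, -48, -2.65, -5.95, 0, 20],
    [0, 0, -54, -3.3, -6.47, 0, 20],
    [0, 0, -60, -4.0, -6.93, 0, 20],
    [0, 0, -66, -4.75, -7.31, 0, 20],
    [0, 0, -72, -5.53, -7.61, 0, 20]
  ]
}}

```text
clock: 21.57
position: [0.5825, 0.1423, 0.2476]
tcp_rot: [-2.1, 2.335, -0.001]
ft_force: [-1.3, 1.5, 0.3]
finger_gap: 0.0171
finger_force: 0.5
```

```bash
python3 - <<'E'
from h import *
p0,R0=here();print(p0,yaw(R0))
u=np.array([np.cos(np.radians(282)),np.sin(np.radians(282)),0]);h=np.array([.591,.222,0])
print(rel(p0,R0,h+.08*u+[0,0,.247],192))
E
```

```text
[0.58254219 0.14233204 0.24755146] 173.9221612968402
[-0.1, 0.0, -18.1, -0.41, -2.48, 0.06]
```

{"api": "play_rows", "payload": {
  "plan": [
    [0, 0, -6, -0.05, -0.84, 0, 20],
    [0, 0, -12, -0.2, -1.66, 0, 20],
    [0, 0, -18, -0.4, -2.3, 0, 20],
    [0, 0, -18, -0.4, -2.5, 0, 20],
    [0, 0, -18, -0.4, -2.6, 0, 20],
    [0, 0, -18, -0.4, -2.6, 0, 20]
  ]
}}

```text
clock: 22.07
position: [0.6084, 0.1434, 0.2468]
tcp_rot: [-2.432, 1.987, -0.001]
ft_force: [-0.0, -0.6, -0.0]
finger_gap: 0.017
finger_force: 0.0
```

{"api": "play_rows", "payload": {
  "plan": [
    [0, 0, 0, 0, -0.1, 0, 20],
    [0, 0, 0, 0, -0.2, 0, 20],
    [0, 0, 0, 0, -0.2, 0, 20]
  ]
}}

```text
clock: 22.32
position: [0.6101, 0.1438, 0.2466]
tcp_rot: [-2.435, 1.985, -0.0]
ft_force: [0.2, -0.4, 0.5]
finger_gap: 0.0171
finger_force: 0.2
```

{"api": "play_rows", "payload": {
  "plan": [
    [0, 0, 0, 0, -0.1, 0, 20],
    [0, 0, 0, 0, -0.2, 0, 20],
    [0, 0, 0, 0, -0.2, 0, 20]
  ]
}}

```text
clock: 22.57
position: [0.6108, 0.144, 0.2464]
tcp_rot: [2.434, -1.983, -0.003]
ft_force: [-5.5, -1.8, 3.1]
finger_gap: 0.017
finger_force: 2.7
```

{"api": "play_rows", "payload": {
  "plan": [
    [0, 0, 0, 0, 0.5, 0, 20],
    [0, 0, 0, 0, 0.5, 0, 30],
    [0, 0, 0, 0, 0.5, -1, 30],
    [0, 0, 0, 0, 0.5, -4, 30],
    [0, 0, 0, 0, 0.5, -8, 40],
    [0, 0, 0, 0, 0.5, -12, 40],
    [0, 0, 0, -1, 3, -16, 40],
    [0, 0, 0, -2, 7, -19, 40],
    [0, 0, 0, -3, 11, -20, 40],
    [0, 0, 0, -3, 15, -20, 40],
    [0, 0, 0, -3, 15, -20, 40],
    [0, 0, 0, -3, 15, -20, 40]
  ]
}}

```text
clock: 23.57
position: [0.4562, 0.1434, 0.4499]
tcp_rot: [-2.433, 1.981, -0.005]
ft_force: [0.9, -0.6, 0.5]
finger_gap: 0.0345
finger_force: 0.0
```

```bash
python3 - <<'E'
from h import *
print(here()[0])
p,d=eyes.snapshot('scene');cv2.imwrite('pics/s8.png',cv2.resize(p[130:390,140:540,::-1],None,fx=2,fy=2))
P=eyes.camera_params('scene');W=cloud(p,d,'scene')
for c in('scene','top'):
    p,d=eyes.snapshot(c);W=cloud(p,d,c);hsv=cv2.cvtColor(p,cv2.COLOR_RGB2HSV);Z=W[...,2]
    b=(hsv[...,0]>15)&(hsv[...,0]<30)&(hsv[...,1]>110)&(Z>.247)&(Z<.258)&(W[...,0]>.4)
    for n,y in(('used',(W[...,1]>.05)&(W[...,1]<.2)),('free',(W[...,1]<0)&(W[...,1]>-.2))):
        q=W[b&y]
        if len(q)>8: mn,v,w=line(q[:,:2]);print(c,n,len(q),mn,np.degrees(np.arctan2(v[1],v[0])))
E
```

```text
[0.4561872  0.14340613 0.44990951]
scene used 84 [0.60796326 0.15917797] 102.2093788637479
scene free 84 [ 0.58990271 -0.10369997] 169.84393132934807
top free 84 [ 0.57269504 -0.10709235] 168.29483153111147
```

View pics/s8.png

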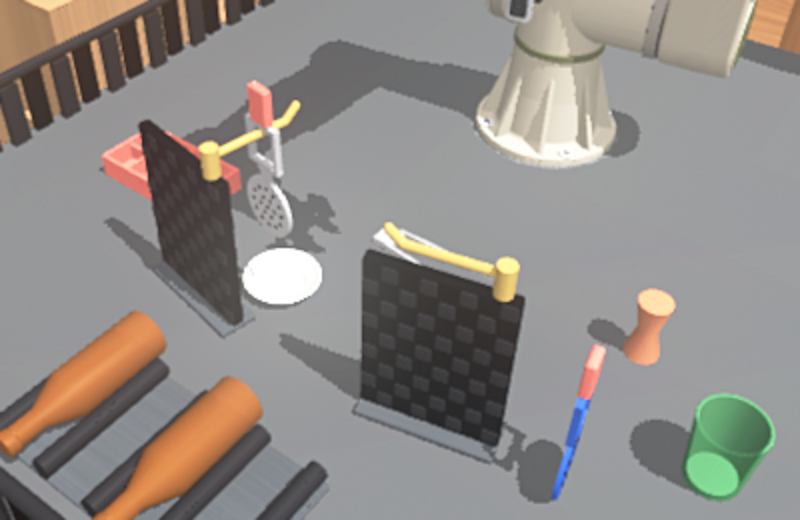

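The strainer hangs on the free hook over the dish (≈(265,150)). The used hook lies along its panel at 102° and the bystanders haven't moved.

```bash
python3 -c "
from rig import r
print(r.finish_job())"
```

```text
the job is handed in; nothing more can be done
None
```

The strainer now hangs by its eye on the swung-out hook above the dish, and the emptied hook is folded flat along its panel. The last picture confirmed both, with the bystanders still in place; I handed the job in about 24 s into the 72 s limit.

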